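# Rinse the tall tumbler and lay it in the drying cradle

## Task

The tall steel tumbler is standing mouth down on the worktop. Keeping it upright and mouth down, centre it on the sprung plate of the glass rinser, press the plate fully down with it and hold it there for a second; then lay the tumbler on its side in the sloping wooden cradle, its mouth at the low end up against the stop, without banging it, and let go. Leave the cup, the soap dispenser and the utensil pot where they stand.

Things in the scene. Friction and masses are not known exactly. Their poses are not given: they have to be found in the camera images.
- tumbler: Tall plain steel tumbler, a straight cylinder 60 mm in diameter and 160 mm long, closed at one end and open (the mouth) at the other, about 0.2 kg. It starts standing mouth down. Origin: centre of the mouth's rim; its z axis runs along the tumbler from the mouth to the closed end (up at the start). There is nothing to tell its yaw by and none matters.
- tumbler_closed_end (a point): Centre of the tumbler's flat closed end, 160 mm from the mouth along its axis (the top of it at the start).
- rinser: Glass rinser fixed to the worktop: a round dark tray 140 mm in diameter and 24 mm high with a steel plate in the middle. Origin: centre of its underside, z up.
- pad_top (a point): Centre of the upper face of the rinser's round slotted plate, 92 mm in diameter, its upper face 47.5 mm above the worktop when up. It is sprung and goes straight down when pressed.
- rinser_pad (a joint): How far the rinser's plate is pressed down: 0 up (rest), 0.015 m fully down. It starts to give at about 4 N and is fully down at about 10.5 N (0.4 N per mm); it springs back up when let go.
- cradle: Fixed wooden drying cradle: a V trough 108 mm long (two boards at 90 degrees), sloping down 20 degrees along its x, a stop board across its low end, on a base 130 x 84 mm. For a tumbler lying home, the trough sides end 8 mm and the stop 13 mm below its axis, and its closed 52 mm overhang the high end. Origin: centre of the base underside; x level to the low end, z up.
- cradle_low (a point): Where the centre of the tumbler's mouth is when the tumbler lies fully home in the cradle: 47 mm along the cradle's x, 75 mm above the worktop.
- cradle_high (a point): Where the centre of the tumbler's closed end is when it lies fully home: 103.4 mm along the cradle's -x, 129.7 mm above the worktop.
- cup: Short steel cup, 72 mm across the mouth and 80 mm high, mouth up; a bystander. Origin: centre of its underside.
- soap: Black soap dispenser with a pump, 64 mm in diameter, 177 mm high; a bystander. Origin: centre of its underside.
- utensils: Clear utensil pot 96 mm in diameter, 130 mm high, with spoons sticking up to 290 mm; a bystander. Origin: centre of its underside.

How it is judged:
By the outcome, as a careful person would: the job done as asked, in the order asked, and still so for the second after the job is handed in, with the robot touching nothing.
It also fails if it takes over 54 s, if anything falls off the work surface, if the arm or the gripper's body presses on something with over 40 N, if the wrist force passes 120 N, or if a joint passes its speed limit or range.

## Robot

A 6-joint arm with a two-finger parallel gripper is mounted at the origin on the work surface. World frame = base frame: x ahead of the robot, y to its left, z up, the work surface at z = 0. Lengths are in m, angles in degrees, forces in N, time in s.
With the tool pointing down it reaches from about 0.325 to 0.85 m from the base axis. Payload 15.5 kg.
Tool frame: the origin (TCP) lies at the very end of the fingers, on their centre line; the grasp point (between the pads) lies arm.grip_depth behind it (arm.grip_depth is the distance from the TCP to the grasp point, in m); z points along the fingers, y is the line along which they close (so a half turn about z gives the same grasp; the last joint's range is limited). The gripper opens to 91 mm and grips with 3 to 60 N. Pads are 32 mm wide; open, the fingers measure 118 mm over their backs; the gripper's body (76 mm by 178 mm) begins 60 mm behind the grasp point.
Start: joints at [-80.873, 28.281, 77.091, -0, 74.628, -5.472], TCP at [0.158, -0.605, 0.214] pointing down, gripper open.
Joint ranges: [-166.48, 166.48], [-47.26, 123.95], [12.59, 153.08], [-70.14, 250.14], [6.76, 159.57], [-176.63, 176.63]. Speed limits (degrees/s): [108.29, 108.29, 147.25, 172.46, 172.46, 172.46].

## Interface

Orientations are given as a 3x3 rotation matrix whose columns are the frame's x, y, z axes.
In Python, from rig import arm gives the robot as it stands. Calls block until the motion is done:
- arm.move_to(position, orientation): joint-space move of the TCP to a pose.
- arm.move_l(position, orientation=None, feed=0.15): straight line of the TCP; orientation=None keeps the orientation; feed is the mean speed in m/s.
- arm.move_joints(angles): joint-space move.
- arm.grip(opening): finger opening in m; the grip force is fixed at half the most; returns when the fingers have stopped.
- arm.sleep(seconds).
- arm.solve_ik(position, orientation): joint angles nearest the present ones, or None.
- arm.snapshot(name): name is "scene" or "top"; returns the picture (480x640x3 uint8, red, green, blue); there is no depth.
- arm.get_calibration(name): a dict with "intrinsics" (3x3 intrinsics, pixels), "cam_to_world" (4x4, takes a point from camera to world coordinates). Camera axes: x right, y down, z forward; pixel columns grow to the right and rows downward; lengths in m; the calibration is good to about 2 mm. A picture is of the moment at which its call begins. get_calibration takes no time and is no camera call.
A pose or a line that the arm cannot do raises arm.Unreachable and nothing moves.
- arm.sign_off(): hands the job in; it is judged then, once.
Readings, each from a call of its own:
- arm.current_t(): time.
- arm.current_joint_positions(): joint angles.
- arm.current_dq(): joint speeds.
- arm.current_tau(): joint torques, N m.
- arm.current_ee_pos(): TCP position.
- arm.current_tool_rot(): TCP orientation.
- arm.current_force(): force on the tool from outside, world axes, zero at the start.
- arm.current_torque(): the same for the moment, N m.
- arm.current_width(): finger opening in m.
- arm.current_grasp_force(): force on a finger pad.
Only numpy, scipy, OpenCV 4.12 (cv2) and the standard library are available. Lean on these libraries where they do the work, as an engineer would, in place of code of your own. Each camera call takes 0.05 s, during which the arm holds its last target. There are 200 camera calls.

## Working session

There is one attempt and no reset: what is moved stays moved. The work goes in short steps, each a Python script; the robot and the scene stay as the last script left them, time stands still between calls to the robot, and variables do not carry over. Pictures are saved under pics/ and viewed, at most 10 in all, crops included, and the job is handed in when it is done.

```bash
ls; mkdir -p pics; python3 - <<'E'
from rig import arm
import cv2
for n in("scene","top"):
    im=arm.snapshot(n); cv2.imwrite(f"pics/{n}0.png",im[:,:,::-1])
    c=arm.get_calibration(n); print(n,c["intrinsics"],c["cam_to_world"])
print(arm.grip_depth,arm.current_t(),arm.current_tool_rot())
E
```

```text
pics
scene [[455.93838601   0.         316.99420741]
 [  0.         455.93838601 237.73346765]
 [  0.           0.           1.        ]] [[-1.79361440e-01  7.88409774e-01 -5.88421195e-01  1.15601199e+00]
 [ 9.83782939e-01  1.43269073e-01 -1.07912475e-01 -3.48307848e-02]
 [-7.76691050e-04 -5.98234069e-01 -8.01321031e-01  9.15593931e-01]
 [ 0.00000000e+00  0.00000000e+00  0.00000000e+00  1.00000000e+00]]
top [[597.20659192   0.         318.83702511]
 [  0.         597.20659192 240.48935764]
 [  0.           0.           1.        ]] [[ 0.01193068 -0.98793816  0.15438865  0.27840616]
 [-0.99987811 -0.01023197  0.01179276 -0.14445919]
 [-0.01007082 -0.15451053 -0.98793981  1.79242589]
 [ 0.          0.          0.          1.        ]]
0.0188 0.1 [[ 9.67714917e-01  2.52047227e-01 -1.86073770e-04]
 [ 2.52047275e-01 -9.67714267e-01  1.12606843e-03]
 [ 1.03756183e-04 -1.13661260e-03 -9.99999349e-01]]
```

View pics/scene0.png

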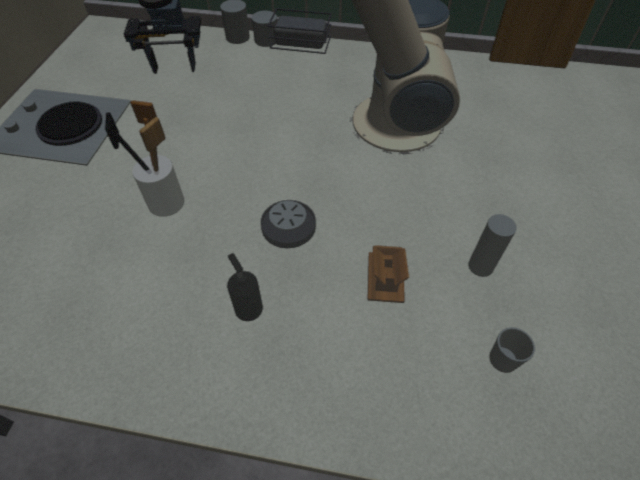

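View pics/top0.png

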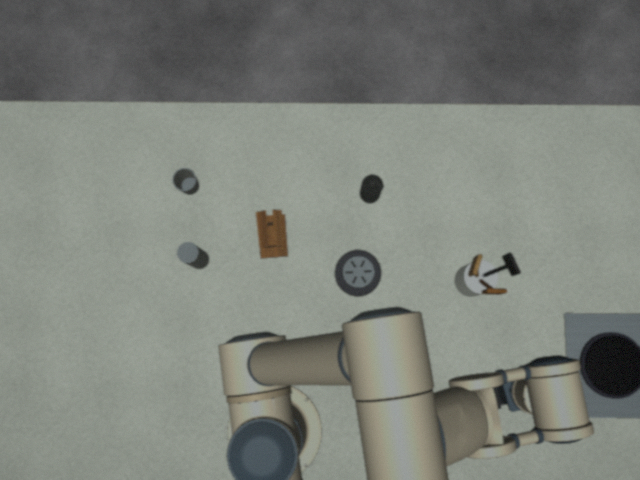

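The scene view shows the tumbler with its closed end at about (500,226), the plate at (289,214), the cradle at (388,274), the cup at (511,350), the soap at (245,300) and the pot at (160,190). In the top view the closed end is at (188,252), the plate at (357,271) and the cradle at (272,234). I'll enlarge crops of the parts that matter.

```bash
python3 - <<'E'
import cv2,numpy as np
s=cv2.imread("pics/scene0.png");t=cv2.imread("pics/top0.png")
def crop(im,x,y,w,h,k):
    return cv2.resize(im[y:y+h,x:x+w],None,fx=k,fy=k,interpolation=cv2.INTER_CUBIC)
a=np.hstack([crop(s,355,235,66,75,6),crop(t,240,200,66,75,6)])
b=np.hstack([crop(s,250,190,75,66,5),crop(t,320,240,75,66,5)])
cv2.imwrite("pics/c1.png",cv2.convertScaleAbs(a,alpha=1.7))
c=np.hstack([crop(s,460,205,66,75,6),crop(t,160,220,66,75,6)])
cv2.imwrite("pics/c2.png",cv2.convertScaleAbs(c,alpha=1.5))
cv2.imwrite("pics/c3.png",cv2.convertScaleAbs(b,alpha=1.5))
E
```

```text
(no output)
```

View pics/c1.png

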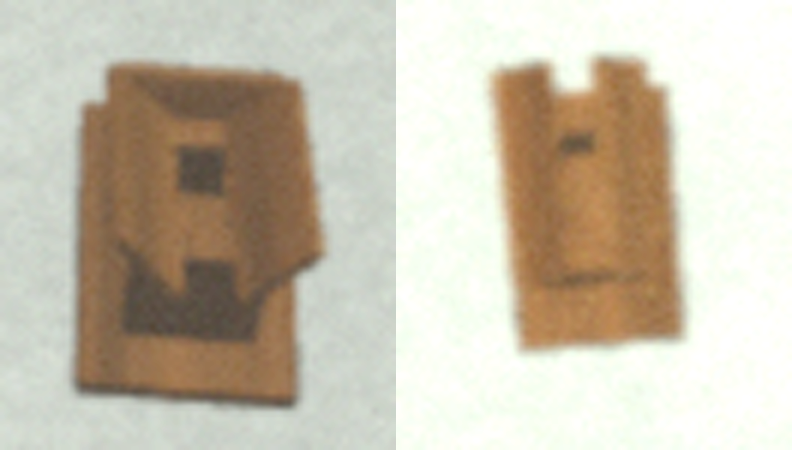

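View pics/c2.png

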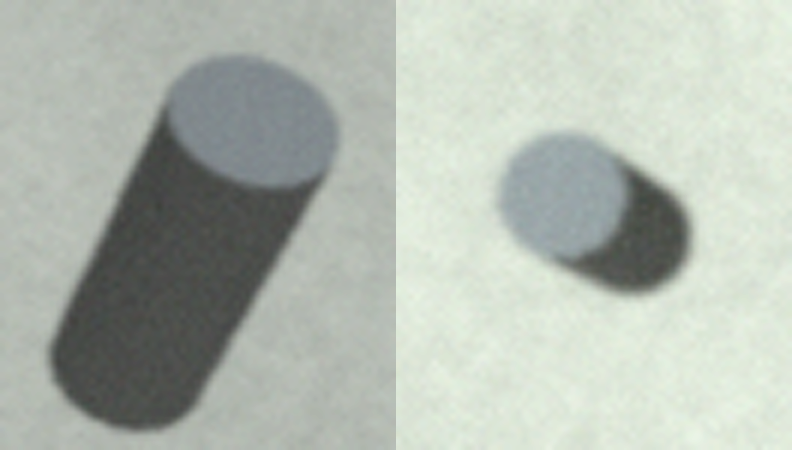

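View pics/c3.png

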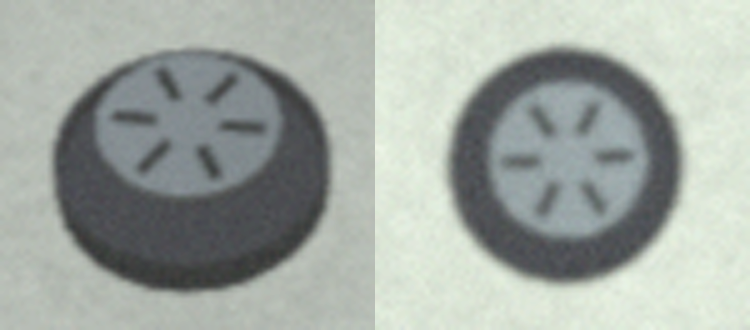

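The cradle's open high end faces away from the robot (bottom of the scene crop, at about (375..409,276)). The stop is on the robot's side, so cradle x points roughly to world -x. The tumbler's end disc and the plate are clean light discs in both views. Next I'll measure them.

```bash
cat >h.py <<'E'
import numpy as np,cv2
from rig import arm
from scipy.optimize import least_squares
C={n:arm.get_calibration(n) for n in("scene","top")}
def proj(n,P):
    T=np.linalg.inv(C[n]["cam_to_world"]);p=(T[:3,:3]@np.atleast_2d(P).T).T+T[:3,3]
    q=(C[n]["intrinsics"]@p.T).T;return q[:,:2]/q[:,2:]
def ray(n,u,z):
    T=C[n]["cam_to_world"];d=T[:3,:3]@np.linalg.solve(C[n]["intrinsics"],[u[0],u[1],1]);o=T[:3,3]
    return o+d*(z-o[2])/d[2]
def disc(im,seed,lo,tol=25):
    """centre of the outline of the light blob grown about seed"""
    g=cv2.GaussianBlur(im,(3,3),0);m=np.zeros((482,642),np.uint8)
    cv2.floodFill(g.copy(),m,seed,0,(tol,)*3,(tol,)*3,4|cv2.FLOODFILL_FIXED_RANGE|cv2.FLOODFILL_MASK_ONLY|(255<<8))
    c=max(cv2.findContours(m[1:-1,1:-1],0,1)[0],key=cv2.contourArea)
    return cv2.fitEllipse(cv2.convexHull(c))
E
python3 - <<'E'
from h import *
s=cv2.imread("pics/scene0.png");t=cv2.imread("pics/top0.png")
def thr(im,seed,r,name,z,sz):
    for tol in(14,18,22):
        e=disc(im,seed,0,tol);w=ray(name,e[0],z);print(name,tol,np.round(e[0],1),np.round(e[1],1),w.round(4))
thr(s,(501,226),0,"scene",.16,.06);thr(t,(188,252),0,"top",.16,.06)
thr(s,(288,214),0,"scene",.0475,.092);thr(t,(357,272),0,"top",.0475,.092)
for n,u in(("scene",(482.,265)),("top",(198,256))):print(n,"tumbler base approx",ray(n,u,0).round(3))
for n,u in(("scene",(508,362)),("top",(189,184))):print("cup",ray(n,u,0).round(3))
for n,u in(("scene",(248,310)),("top",(369,195))):print("soap",ray(n,u,0).round(3))
# cradle
L=.065;W=.042
obs=[("top",(L,-W,0),(260.3,258)),("top",(L,W,0),(287.8,256.3)),("top",(-L,W,"h"),(284.8,214.7)),
("top",(-.057,-.0344,.104),(256.2,212)),("top",(-.057,.0344,.104),(281.5,210.3)),
("scene",(-L,W,0),(368,300)),("scene",(-L,-W,0),(404.5,302.3)),("scene",(L,W,"h"),(368.7,252.2)),
("scene",(-.057,-.0344,.104),(409.2,277.5)),("scene",(-.057,.0344,.104),(374.7,275))]
def W2(p,q):
    q=[p[3] if v=="h" else v for v in q];c,s_=np.cos(p[2]),np.sin(p[2])
    return np.array([p[0]+c*q[0]-s_*q[1],p[1]+s_*q[0]+c*q[1],q[2]])
f=lambda p:np.concatenate([proj(n,W2(p,q))[0]-u for n,q,u in obs])
r=least_squares(f,[.5,0,np.pi,.01],loss="soft_l1");print(r.x,np.degrees(r.x[2]));print(f(r.x).reshape(-1,2).round(1))
E
```

```text
scene 14 [501.8 225. ] [20.  31.5] [0.4985 0.2412 0.16  ]
scene 18 [502.1 227.3] [24.8 33.6] [0.5047 0.2416 0.16  ]
scene 22 [491.3 244.8] [36.2 72.9] [0.5552 0.2172 0.16  ]
top 14 [187.5 251.8] [18.8 22.3] [0.498  0.2378 0.16  ]
top 18 [188.8 252.7] [22.6 24.1] [0.4957 0.2341 0.16  ]
top 22 [193.1 255.5] [23.7 35.2] [0.4879 0.2217 0.16  ]
scene 14 [287.2 213.4] [30.  35.9] [ 0.4578 -0.2377  0.0475]
scene 18 [293.4 216.7] [33.7 51.5] [ 0.4654 -0.2204  0.0475]
scene 22 [287.9 223.9] [50.5 58.5] [ 0.4898 -0.2289  0.0475]
top 14 [358.2 271.4] [29.6 29.7] [ 0.4607 -0.2401  0.0475]
top 18 [358.1 271.4] [30.1 30.2] [ 0.4606 -0.2398  0.0475]
top 22 [358.1 271.4] [30.5 30.7] [ 0.4606 -0.2398  0.0475]
scene tumbler base approx [0.493 0.246 0.   ]
top tumbler base approx [0.507 0.243 0.   ]
cup [0.73  0.291 0.   ]
cup [0.731 0.28  0.   ]
soap [ 0.71  -0.274  0.   ]
soap [ 0.702 -0.275  0.   ]
[0.56994023 0.02054831 3.23910213 0.00565085] 185.58688142574644
[[-0.9  0.6]
 [-0.7 -0.1]
 [-1.1 -0.8]
 [-1.   0.1]
 [-2.5 -0.3]
 [-1.2  0.6]
 [-0.5  1. ]
 [-0.8  0.2]
 [-1.5 -1.9]
 [ 0.1 -1.7]]
```

```bash
cat >>h.py <<'E'
def R(psi,d,sg=-1):
    p,d=np.radians([psi,d]);c,s=np.cos(p),np.sin(p)
    z=np.array([np.cos(d)*c,np.cos(d)*s,-np.sin(d)]);y=sg*np.array([-s,c,0]);return np.c_[np.cross(y,z),y,z]
def tcp(point,Rm): return np.asarray(point)+Rm[:,2]*arm.grip_depth   # grasp point -> TCP
E
python3 - <<'E'
from h import *
L=.065;W=.042
obs=[("top",(L,-W,0),(260.3,258)),("top",(L,W,0),(287.8,256.3)),("top",(-L,W,"h"),(284.8,214.7)),
("top",(-.057,-.0344,.104),(256.2,212)),("top",(-.057,.0344,.104),(281.5,210.3)),
("scene",(-L,W,0),(368,300)),("scene",(-L,-W,0),(404.5,302.3)),("scene",(L,W,"h"),(368.7,252.2)),
("scene",(-.057,-.0344,.104),(409.2,277.5)),("scene",(-.057,.0344,.104),(374.7,275))]
def W2(p,q):
    q=[p[3] if v=="h" else v for v in q];c,s_=np.cos(p[2]),np.sin(p[2])
    return np.array([p[0]+c*q[0]-s_*q[1],p[1]+s_*q[0]+c*q[1],q[2]])
for sel in("top","scene","both"):
    o=[x for x in obs if sel in(x[0],"both")]
    f=lambda p:np.concatenate([proj(n,W2(p,q))[0]-np.array(u)+.42 for n,q,u in o]+[[(p[3]-.008)*300]])
    r=least_squares(f,[.5,0,np.pi,.01],loss="soft_l1");print(sel,r.x.round(4),np.degrees(r.x[2]).round(2));print(f(r.x)[:-1].reshape(-1,2).round(1).tolist())
for n,u in(("scene",(160,190)),("top",(470,282))):print("pot",ray(n,u,0.06).round(3))
for d in(0,5,10,15,20,30):
  for sg in(-1,1):
    row=[]
    for nm,p,psi in(("tum",(.498,.239,.136),24),("pre",(.498-.1*np.cos(np.radians(d))*.91,.239-.1*np.cos(np.radians(d))*.41,.136+.1*np.sin(np.radians(d))),24),
      ("rin",(.46,-.239,.168),-27),("cra",(.648,.027,.1215),5.6)):
        Rm=R(psi,d+(70 if nm=="cra" else 0),sg);q=arm.solve_ik(tcp(p,Rm),Rm);row.append(nm+str(None if q is None else np.round(q).astype(int).tolist()))
    print(d,sg,*row)
E
```

```text
top [0.571  0.0184 3.2196 0.0077] 184.47
[[-0.2, 0.4], [0.0, 0.3], [0.4, -0.7], [0.5, -0.1], [-1.0, -0.0]]
scene [0.5701 0.0213 3.2403 0.0082] 185.66
[[-0.4, 1.1], [0.3, 1.5], [0.0, 0.1], [-0.6, -1.4], [0.9, -1.2]]
both [0.5706 0.0204 3.2349 0.008 ] 185.35
[[-0.5, 0.8], [-0.3, 0.2], [-0.6, -0.7], [-0.4, 0.2], [-2.0, -0.0], [-1.1, 1.2], [-0.3, 1.7], [-0.3, 0.2], [-1.3, -1.2], [0.2, -1.1]]
pot [ 0.45 -0.57  0.06]
pot [ 0.432 -0.563  0.06 ]
0 -1 tum[12, 91, 146, 159, 145, -107] preNone rinNone cra[-5, 31, 98, 7, 32, 75]
0 1 tum[12, 91, 146, 159, 145, 73] preNone rinNone cra[-5, 31, 98, 7, 32, -105]
5 -1 tum[12, 87, 148, 162, 139, -105] preNone rinNone cra[-4, 32, 94, 4, 40, 77]
5 1 tum[12, 87, 148, 162, 139, 75] preNone rinNone cra[-4, 32, 94, 4, 40, -103]
10 -1 tum[13, 82, 150, 165, 131, -102] preNone rinNone cra[-4, 33, 89, 2, 48, 79]
10 1 tum[13, 82, 150, 165, 131, 78] preNone rinNone cra[-4, 33, 89, 2, 48, -101]
15 -1 tum[13, 75, 150, 168, 119, -99] preNone rinNone cra[-3, 35, 85, 1, 55, 81]
15 1 tum[13, 75, 150, 168, 119, 81] preNone rinNone cra[-3, 35, 85, 1, 55, -99]
20 -1 tum[13, 65, 148, 170, 103, -96] preNone rinNone cra[-3, 37, 80, 0, 63, 82]
20 1 tum[13, 65, 148, 170, 103, 84] preNone rinNone cra[-3, 37, 80, 0, 63, -98]
30 -1 tum[14, 47, 143, 171, 70, -92] preNone rin[-43, 43, 148, 165, 71, -93] cra[-2, 41, 71, -1, 78, 83]
30 1 tum[14, 47, 143, 171, 70, 88] preNone rin[-43, 43, 148, 165, 71, 87] cra[-2, 41, 71, -1, 78, -97]
```

```bash
cat >>h.py <<'E'
CR=np.array([.5706,.0200]);CY=185.2
def cradle(q):
    a=np.radians(CY);c,s=np.cos(a),np.sin(a);return np.array([CR[0]+c*q[0]-s*q[1],CR[1]+s*q[0]+c*q[1],q[2]])
def B(phi):
    """tumbler frame lying home; phi=0: grasp azimuth 0 points down"""
    a=np.radians(CY);b=np.array([-np.cos(a)*np.cos(np.radians(20)),-np.sin(a)*np.cos(np.radians(20)),np.sin(np.radians(20))])
    y=np.cross([0,0,1],b);y/=np.linalg.norm(y);x=np.cross(y,b);F=np.c_[x,y,b]  # x: down-normal
    p=np.radians(phi);return F@np.array([[np.cos(p),-np.sin(p),0],[np.sin(p),np.cos(p),0],[0,0,1]])
def ik(p,Rm):
    q=arm.solve_ik(tcp(p,Rm),Rm);return None if q is None else np.round(q).astype(int).tolist()
E
python3 - <<'E'
from h import *
print(B(0).round(2).tolist())
s=.138
for d in(0,15,30):
  for sg in(-1,1):
    for nm,P in(("tum",(.498,.239,s)),("rin",(.46,-.239,s+.0325))):
      for psi in range(-90,136,45):
        Rm=R(psi,d,sg);P=np.array(P);q=[ik(P,Rm),ik(P-.11*Rm[:,2],Rm),ik(P+[0,0,.1],Rm)]
        if q[0] and sum(x is None for x in q)<=0: print(d,sg,nm,psi,*q)
    lo=cradle((.047,0,.075))
    for phi in range(-90,91,45):
        Bm=B(phi);Rm=Bm@R(0,d,sg);P=lo+Bm[:,2]*s;q=[ik(P,Rm),ik(P+[0,0,.08],Rm)]
        if all(q): print(d,sg,"cra",phi,*q)
E
```

```text
[[0.34, -0.09, 0.94], [0.03, 1.0, 0.09], [-0.94, 0.0, 0.34]]
0 -1 tum -90 [44, 68, 65, -57, 121, -128] [50, 73, 47, -59, 131, -138] [44, 60, 66, -60, 125, -135]
0 -1 tum 45 [-13, 80, 139, 116, 110, -124] [-40, 98, 150, 92, 95, -158] [-13, 63, 143, 120, 104, -112]
0 -1 tum 90 [-18, 62, 104, 73, 94, -77] [-29, 62, 100, 63, 99, -74] [-18, 50, 106, 74, 97, -68]
0 -1 tum 135 [-4, 66, 69, 50, 122, -58] [-9, 71, 54, 52, 132, -50] [-4, 58, 71, 54, 126, -51]
0 -1 rin 0 [-75, 73, 140, 103, 98, -122] [-101, 80, 145, 83, 83, -135] [-75, 54, 142, 105, 94, -105]
0 -1 rin 45 [-71, 58, 103, 65, 98, -73] [-81, 59, 96, 57, 105, -69] [-71, 47, 104, 67, 103, -63]
0 -1 rin 90 [-56, 64, 70, 44, 127, -59] [-60, 69, 53, 47, 138, -51] [-56, 56, 71, 49, 132, -53]
0 -1 cra -45 [19, 43, 91, -59, 60, 150] [19, 36, 88, -55, 65, 142]
0 -1 cra 0 [-5, 31, 97, 6, 32, 76] [-5, 25, 93, 5, 43, 77]
0 -1 cra 45 [-25, 44, 87, 51, 71, 24] [-25, 38, 84, 49, 77, 31]
0 -1 cra 90 [-29, 68, 66, 65, 113, 20] [-29, 62, 68, 67, 115, 25]
0 1 tum -90 [44, 68, 65, -57, 121, 52] [50, 73, 47, -59, 131, 42] [44, 60, 66, -60, 125, 45]
0 1
[... 5117 characters left out ...]
 37, 136, 110, 57, 97] [-86, 26, 139, 85, 60, 107] [-66, 18, 130, 92, 52, 128]
30 1 rin 45 [-67, 39, 105, 56, 77, 124] [-76, 35, 98, 48, 89, 128] [-67, 29, 101, 54, 85, 135]
30 1 rin 90 [-54, 49, 76, 32, 107, 121] [-58, 50, 61, 32, 120, 125] [-54, 42, 73, 35, 116, 127]
30 1 rin 135 [-38, 55, 58, 8, 126, 98] [-39, 61, 35, 9, 144, 101] [-38, 49, 55, 9, 135, 100]
30 1 cra -90 [19, 70, 47, -58, 120, -32] [19, 64, 48, -61, 123, -37]
30 1 cra -45 [14, 50, 65, -34, 90, -54] [14, 45, 62, -35, 97, -58]
30 1 cra 0 [-2, 42, 70, -1, 78, -97] [-2, 37, 66, -1, 87, -97]
30 1 cra 45 [-17, 51, 62, 28, 98, -136] [-17, 47, 59, 29, 105, -132]
30 1 cra 90 [-20, 72, 43, 50, 131, -152] [-20, 66, 43, 54, 134, -147]
```

```bash
cat >>h.py <<'E'
D=20;S=.138
T0=np.array([.498,.239,0]);PAD=np.array([.459,-.2387,.0475])
def pic(n,f): cv2.imwrite(f"pics/{f}.png",arm.snapshot(n)[:,:,::-1])
E
python3 - <<'E'
from h import *
p=arm.current_ee_pos();arm.move_l(np.array(p)+[0,0,.2],feed=.3)
arm.move_joints([-45,15,100,40,85,-40]);print(np.round(arm.current_ee_pos(),3))
Rm=R(90,D);P=T0+[0,0,S]
arm.move_to(tcp(P-.12*Rm[:,2],Rm),Rm);print(arm.current_t())
pic("scene","pre_s")
E
```

```text
[ 0.462 -0.059  0.307]
4.1083
```

View pics/pre_s.png

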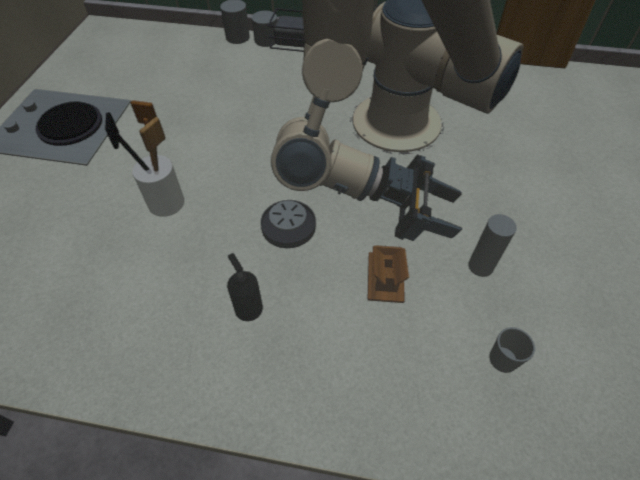

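The open fingers, with tips at (460,192) and (460,232), point at the tumbler (top at (500,226)) and nothing is disturbed. I'll grasp it, lift it and carry it upright.

```bash
python3 - <<'E'
from h import *
Rm=R(90,D);P=T0+[0,0,S]
arm.move_l(tcp(P,Rm),feed=.12);arm.grip(.05)
print(arm.current_width(),arm.current_grasp_force(),np.round(arm.current_ee_pos(),4),tcp(P,Rm).round(4),np.round(arm.current_force(),1))
arm.move_l(tcp(P+[0,0,.16],Rm),feed=.15)
print(arm.current_width(),arm.current_t())
R2=R(40,D)
# upright carry: a few straight legs, turning about the vertical
q=PAD+[0,0,S+.13]
a=P+[0,0,.16]
for k in(.34,.67,1):
    Rk=R(90-50*k,D);x=a+(q-a)*k;arm.move_l(tcp(x,Rk),Rk,feed=.25)
print(np.round(arm.current_force(),2),arm.current_t())
pic("scene","rin_s");pic("top","rin_t")
s=cv2.imread("pics/rin_s.png");t=cv2.imread("pics/rin_t.png")
pr=lambda n,P:proj(n,P)[0].round().astype(int)
mz=PAD+[0,0,.13]; 
def crop(im,n,k=4):
    u=pr(n,mz+[0,0,.03]);return cv2.resize(im[u[1]-70:u[1]+70,u[0]-48:u[0]+48],None,fx=k,fy=k,interpolation=cv2.INTER_CUBIC),u-[48,70]
A,ua=crop(s,"scene");Bc,ub=crop(t,"top");print(ua,ub)
cv2.imwrite("pics/rin_c.png",cv2.convertScaleAbs(np.hstack([A,Bc]),alpha=1.6))
for n in C:print(n,proj(n,[mz,mz+[0,0,.16],PAD]).round(1).tolist())
E
```

```text
0.05996923424109121 30.000309796014335 [0.4981 0.2566 0.1316] [0.498  0.2567 0.1316] [0.7 0.3 1.1]
0.05998010991807223 7.1083
[-0.26  0.69 -1.74] 9.4917
[235  97] [313 196]
scene [[283.6, 176.6], [278.8, 119.1], [286.7, 213.7]]
top [[360.3, 267.0], [364.1, 259.8], [357.7, 271.9]]
```

View pics/rin_c.png

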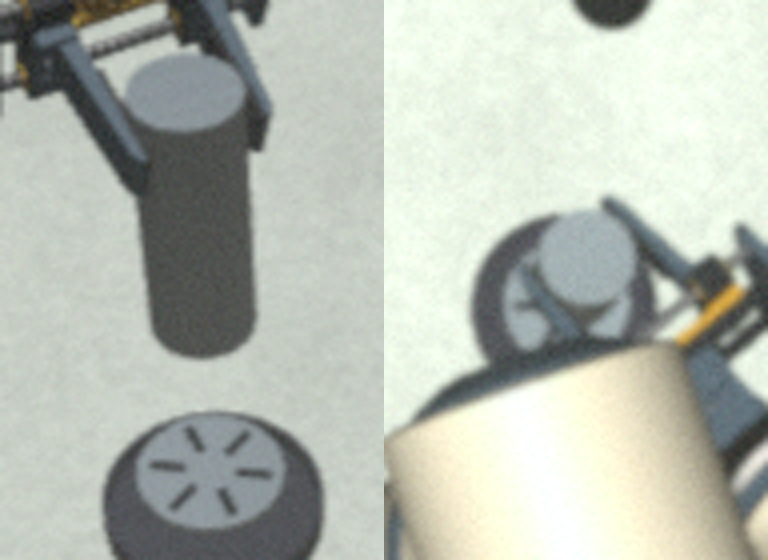

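The scene crop shows the tumbler upright above the plate: closed end at (281.0,119.8) against (278.8,119.1) predicted, plate at (287.4,214.6) against (286.7,213.7). The top view agrees that it sits about 2.5 mm too far to +y relative to the plate. I'll correct that and press, watching the force.

```bash
python3 - <<'E'
from h import *
Rm=R(40,D);c=PAD+[.0005,-.0025,S]
arm.move_l(tcp(c+[0,0,.012],Rm),feed=.15)
f0=arm.current_force()[2];print("t",arm.current_t())
arm.move_l(tcp(c+[0,0,-.011],Rm),feed=.03);f=arm.current_force()[2]-f0;print(-.011,round(f,1))
for k in range(14):
    if f>16: break
    z=-.012-.001*k;arm.move_l(tcp(c+[0,0,z],Rm),feed=.02);f=arm.current_force()[2]-f0
    print(round(z,4),round(f,1),round(arm.current_ee_pos()[2]-tcp(c,Rm)[2],4))
arm.sleep(1.3);print(np.round(arm.current_force(),1),f0,arm.current_t(),arm.current_width())
pic("scene","press_s")
s=cv2.imread("pics/press_s.png")[110:270,210:360]
cv2.imwrite("pics/press_c.png",cv2.convertScaleAbs(cv2.resize(s,None,fx=3.7,fy=3.7,interpolation=2),alpha=1.6))
E
```

```text
t 10.525
-0.011 7.1
-0.012 7.4 -0.0118
-0.013 8.7 -0.0127
-0.014 8.5 -0.0137
-0.015 8.8 -0.0146
-0.016 15.3 -0.0151
-0.017 26.8 -0.0152
[-3.5 -3.1 24.5] -1.8773756215677329 14.2417 0.05986460803139591
```

View pics/press_c.png

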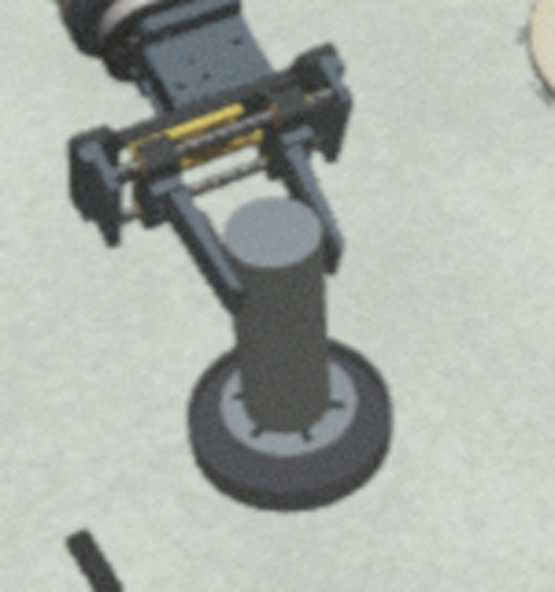

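The tumbler stands centred on the plate, base between columns 242 and 329 with the plate between 221 and 357. At 25 N the plate is bottomed, and it was held for 1.3 s. Now I'll lift it and turn it to hover above the cradle.

```bash
cat >>h.py <<'E'
E_=.002
BM=B(0);RC=BM@R(0,D)
def cpose(along=0,up=0,side=0,vert=0):
    """TCP for a tumbler off home by: along = uphill, up = off the trough (normal), side = cradle y"""
    a=np.radians(CY);P=cradle((.047,0,.075))+BM[:,2]*(S+along)-BM[:,0]*up+np.array([-np.sin(a),np.cos(a),0])*side+[0,0,vert]
    return tcp(P-E_*RC[:,2],RC)
E
python3 - <<'E'
from h import *
Rm=R(40,D);c=PAD+[.0005,-.0025,S]
arm.move_l(tcp(c+[0,0,.21],Rm),feed=.2)
arm.move_to(cpose(.01,.012,0,.17),RC);print(arm.current_t(),arm.current_joint_positions())
arm.move_l(cpose(.01,.012),RC,feed=.12)
print(arm.current_t(),np.round(arm.current_force(),1),arm.current_width())
pic("scene","hov_s");pic("top","hov_t")
s=cv2.imread("pics/hov_s.png")[215:315,325:425];t=cv2.imread("pics/hov_t.png")[170:270,220:320]
cv2.imwrite("pics/hov_c.png",cv2.convertScaleAbs(np.hstack([cv2.resize(i,(400,400),interpolation=2) for i in(s,t)]),alpha=1.6))
ce=cradle((.047,0,.075))+BM[:,2]*.17-BM[:,0]*.012;print([proj(n,ce).round(1) for n in C])
E
```

```text
17.4417 [-2.83601253e+00  2.79542930e+01  6.56035565e+01  2.03247064e-02
  8.65168479e+01  8.19909682e+01]
19.0083 [ 0.  -0.4 -2. ] 0.059310801629862964
[array([[393.6, 286. ]]), array([[264.9, 190.1]])]
```

View pics/hov_c.png

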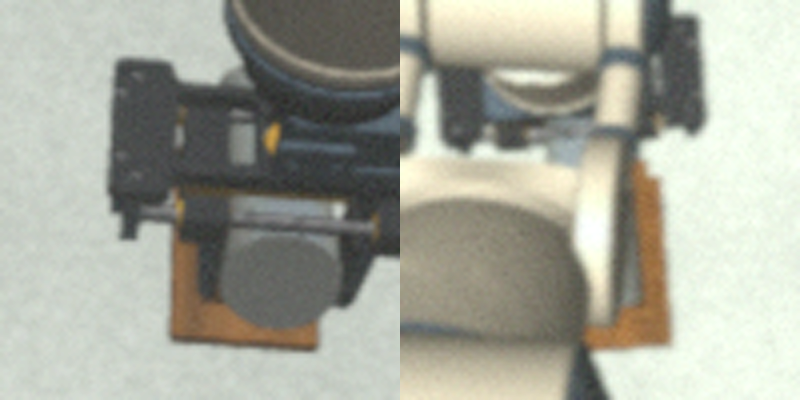

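The closed end is at about (395.0,285) against (393.6,286) predicted, so it's about 1 mm too far to +y, and the trough base lies squarely beneath it. I'll shift 1 mm, lower it gently to contact, then slide it down to the stop.

```bash
python3 - <<'E'
from h import *
arm.move_l(cpose(.01,.012,.001),RC,feed=.05)
f0=np.array(arm.current_force());n=-BM[:,0];b=BM[:,2]
F=lambda:np.array(arm.current_force())-f0
up=.012
while up>-.006:
    up-=.001;arm.move_l(cpose(.01,up,.001),RC,feed=.03);f=F()
    if f@n>3: break
print("contact up",round(up,4),f.round(1),np.round(arm.current_torque(),2))
al=.01
while al>-.008:
    al-=.001;arm.move_l(cpose(al,up,.001),RC,feed=.02);f=F();print(round(al,3),round(f@b,1),round(f@n,1))
    if f@b>7: break
print(arm.current_t(),arm.current_width())
E
```

```text
contact up -0.002 [-1.   2.7  6.4] [ 0.28  0.35 -0.1 ]
0.009 4.0 8.7
0.008 4.7 5.9
0.007 5.4 7.5
0.006 4.9 7.0
0.005 5.5 6.6
0.004 6.0 7.5
0.003 5.6 7.7
0.002 4.8 8.0
0.001 5.3 7.5
0.0 7.1 7.4
25.3583 0.05969413983610104
```

```bash
python3 - <<'E'
from h import *
n=-BM[:,0];b=BM[:,2];f0=np.array([0,-.4,-2.])
up=-.0015
al=.0
while al>-.008:
    al-=.001;arm.move_l(cpose(al,up,.001),RC,feed=.02);f=np.array(arm.current_force())-f0;print(round(al,3),round(f@b,1),round(f@n,1))
    if f@b>14: break
arm.sleep(.3);print(arm.current_t(),arm.current_width(),f.round(1))
E
```

```text
-0.001 4.7 4.9
-0.002 8.3 3.0
-0.003 12.7 3.6
-0.004 16.3 4.6
26.6583 0.05986589052675936 [13.1  7.2  9.9]
```

```bash
python3 - <<'E'
from h import *
f0=np.array([0,-.4,-2.])
for sd in(0,-.001):
    arm.move_l(cpose(-.003,-.0015,sd),RC,feed=.02);f=np.array(arm.current_force())-f0;print(sd,f.round(1),round(f@BM[:,2],1))
    if abs(f[1])<3.5:break
arm.grip(.064);print(np.round(arm.current_force(),1));arm.grip(.085)
p=np.array(arm.current_ee_pos());arm.move_l(p-.1*RC[:,2],feed=.1)
arm.move_l(p-.1*RC[:,2]+[-.05,-.22,.2],feed=.3)
print(arm.current_t(),np.round(arm.current_force(),1))
pic("scene","fin_s");pic("top","fin_t")
s=cv2.imread("pics/fin_s.png")[215:315,325:425];t=cv2.imread("pics/fin_t.png")[170:270,220:320]
cv2.imwrite("pics/fin_c.png",cv2.convertScaleAbs(np.hstack([cv2.resize(i,(400,400),interpolation=2) for i in(s,t)]),alpha=1.6))
lo=cradle((.047,0,.075));print([proj(n,[lo,lo+BM[:,2]*.16]).round(1).tolist() for n in C])
E
```

```text
0 [10.   1.4  7.1] 11.9
[-0.1 -0.1  0.4]
30.0417 [-0.4  0.  -0.9]
[[[388.8, 242.8], [392.6, 287.5]], [[270.7, 247.8], [265.5, 193.1]]]
```

View pics/fin_c.png

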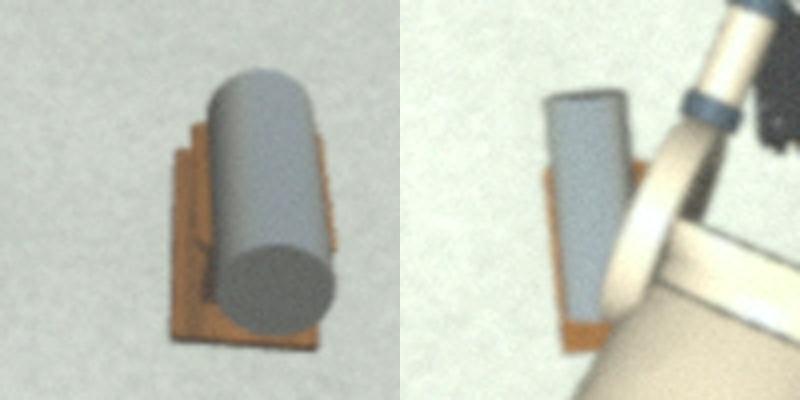

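The tumbler lies in the trough with its closed end at (393.6,287.1) against (392.6,287.5) predicted. It is home against the stop, and the gripper is clear.

```bash
python3 -c "
from rig import arm
print(arm.current_t(),arm.sign_off())"
```

```text
the job is handed in; nothing more can be done
30.1417 None
```

The job is handed in at 30.1 s: the tumbler was centred upright on the rinser plate, pressed fully down and held 1.3 s. It was then laid in the cradle with its mouth against the stop and released; the cup, soap dispenser and utensil pot weren't touched.

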